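# Put the rinsed soap tray back on the granite ledge and lay the nail brush on it

## Robot

A 6-joint arm with a two-finger parallel gripper is mounted at the origin on the work surface. World frame = base frame: x ahead of the robot, y to its left, z up, the work surface at z = 0. Lengths are in m, angles in rad, forces in N, time in s.
With the tool pointing down it reaches from about 0.325 to 1 m from the base axis. Payload 5.1 kg.
Tool frame: the origin (TCP) lies at the very end of the fingers, on their centre line; the grasp point (between the pads) lies 19 mm behind it; z points along the fingers, y is the line along which they close (so a half turn about z gives the same grasp; the last joint's range is limited). The gripper opens to 85 mm and grips with 20 to 120 N. Pads are 22 mm wide; open, the fingers measure 114 mm over their backs; the gripper's body (76 mm by 85 mm) begins 54 mm behind the grasp point. The pads swing forward as they close: fully open they stand 13 mm farther back than shut.
Start: joints at [-1.313, 0.124, 1.65, -0, 1.367, -0.083], TCP at [0.217, -0.613, 0.231] pointing down, gripper open.
Joint ranges: [-2.61, 2.61], [-1.02, 2.33], [0.03, 2.71], [-1.35, 4.49], [0.32, 2.68], [-2.91, 2.91]. Speed limits (rad/s): [2.57, 2.57, 3.14, 3.14, 3.14, 3.14].

## Interface

Orientations are given as a unit quaternion [x, y, z, w].
In Python, from bench import robot, cams, models gives the robot as it stands.
- The arm moves only by the shell command python3 -m pendant 'ROWS'. ROWS is JSON, a list of rows, each an object with "linear": the shift along the world's x, y, z in units of 0.2 m (1.0 is 0.2 m), a list of three; "dr": the turn, a rotation vector about the world's x, y, z in units of 90 degrees (1.0 is 90 degrees), a list of three; "gripper": the closure, from -1 (fully open) to 1 (shut). In form: [{"linear": [x, y, z], "dr": [wx, wy, wz], "gripper": gripper}, ...]. A call has 1 to 8 rows; each row is the pose to reach, as a shift and turn from the pose commanded when the call began; what a row does not reach only later rows make up. A row lasts 1/12 s, in which the tool goes at most 41.7 mm and 7.16 degrees, less where a joint would pass 70% of its speed; a pose out of reach is approached as far as the arm can. A call with a number of a shift or a turn outside -1 to 1 is refused whole. A call with a gripper value outside its range is refused whole. The fingers move at their own pace and stop on an object; the grip force is fixed at half the most. Time passes only in rows, so rows that repeat a pose let the fingers close. It gives the time, the measured TCP pose, the force, the opening and the grip force at its end, in the units of the state.
- robot.observe(): the state, without advancing time (a new reading comes with each control period).
- cams.get_image(name): name is "scene" or "top" or "wrist"; returns (picture, depth): 384x512x3 uint8, red, green, blue; 384x512 float32, m along the optical axis (not along the pixel's ray), 0 where there is no reading.
- cams.get_calibration(name): a dict with "fx", "fy", "cx", "cy" (pixels), "eye" and "rotation" of the camera in the world. Camera axes: x right, y up, looking along -z (the intrinsics and any distortion apply to the point x, -y, -z); pixel columns grow to the right and rows downward; lengths in m; the calibration is good to about 2 mm. The wrist camera is an equidistant fisheye: a pixel r from the principal point sees the ray r / f radians off the axis. A picture is of the moment at which its call begins: read the wrist's pose just before it. get_calibration takes no time and is no camera call; for the wrist camera it gives the pose at the moment of the call.
- robot.hand_in(): hands the job in; it is judged then, once.
Trained networks look in the newest picture that a camera, given by its name, has taken for a name from the list of things; names that differ only in an ending like _2 or _b are one class to them, and where a whole thing is asked for, a point or a joint stands for the part that bears it (a point fixed in the world has none). Each returns a list of dicts, best first, with "confidence" (0 to 1); they miss things now and then, are a little off and sometimes report something else, mostly with a low value. They report only what shows in the picture. A call takes as long as a camera call. They do not tell look-alikes from the thing itself.
- models.recognise(query, camera): "pixel" ([row, column] in pixels, amid what is visible of it).
- models.regions_of(query, camera): "mask" (384x512 bool, what is visible of it) and "pixel" ([row, column] in pixels, amid what is visible of it).
The state is a dict: "time_s": time; "joints": joint angles; "dq": joint speeds; "effort": joint torques, N m; "eef_pos": TCP position; "eef_rot": TCP orientation; "ft_force": force on the tool from outside, world axes, zero at the start; "wrist_torque": the same for the moment, N m; "opening": opening from 0.0 (shut) to 1.0 (fully open); "gripper_force": force on a finger pad.
Only numpy, scipy, OpenCV 4.12 (cv2) and the standard library are available. Lean on these libraries where they do the work, as an engineer would, in place of code of your own. Each camera call takes 0.05 s, during which the arm holds its last target. There are 200 camera calls.

## Task

Put the stainless soap tray back on the raised granite ledge, in the gap between the pump bottle and the ring dish and clear of both: all four feet on the stone, square to the ledge, and its spout sticking out over the front edge (the robot's side) so that it drains clear of the stone. Then lay the nail brush on the tray's sloping ridges, bristles down and lengthwise with the ridges, wholly inside the tray's rim. Set both down gently rather than dropping them, and leave the bottle, the dish and the comb where they are.

Things in the scene. Friction and masses are not known exactly. Their poses are not given: they have to be found in the camera images.
- ledge: Fixed ledge of grey speckled polished granite, a plain bar-shaped slab 100 mm deep (its x) by 460 mm long (its y) and 20 mm thick on two blocks; its top is 80 mm above its origin. Origin: centre of the ledge at counter level. Its -x axis points to the front, the robot's side; z up. It may stand slightly turned.
- tray_mid (a point): Loose stainless soap tray, 110 mm long (x), 60 wide (y), about 260 g, upright on 4 rubber feet (10 mm across, centres 40 mm before and behind, 22 mm left and right of the middle). Point: the tray's middle, 20 mm above the soles; -x is the spout end, z up. Grip it across the 60 mm width at mid-length, where its flat upright sides reach 39 mm above the soles. It starts on the mat.
- deck_mid (a point): Middle of the tray's deck, at the ridge tops, 16 mm above tray_mid (36 mm above the soles); axes as tray_mid. Six ridges along x, 100 mm long, 48 mm wide over all, slope 8 degrees down to the spout (43 mm above the soles at the back, 29 at the spout end). A thin rim stands 3 mm above the ridges at both sides (56 mm apart inside) and the back; open at the spout.
- spout_tip (a point): End of the tray's spout, a tongue 38 mm wide at the -x end: 80 mm from tray_mid along the tray's -x, 18 mm above the soles of the feet.
- brush_mid (a point): Loose plastic nail brush, bristles down on the mat, 84 mm long (x), 30 wide (y), 40 high, about 80 g: bristles (74 x 24) in the lower 16 mm, straight-sided handle block with round ends in the upper 24 mm. Point: its centre, 20 mm above the bristle ends; z up. Both ends alike. Grip across the 30 mm by the handle block, high enough to keep the fingers above the tray's rim when setting down.
- pump: Bystander: red pump bottle standing on the ledge, 66 mm across, 168 mm tall with its nozzle; origin at the centre of its base. It stands on one side of the gap and the ring dish on the other (which is which varies).
- dish: Bystander: white ceramic ring dish on the ledge, 84 mm across, with a 48 mm high cone in its middle; origin at the centre of its base.
- comb: Bystander: wooden wide-tooth comb lying flat near the middle of the drying mat, 165 mm long (x), 47 mm wide, 6 mm thick; origin at its middle on the underside.
- mat: Fixed grey ribbed rubber drying mat, 190 mm (x) by 680 mm (y), 6 mm thick, in front of the ledge; the tray, the brush and the comb start on it. Origin: centre of its underside.
Not all that is in view belongs to the job. Of the things that look like the part that bears brush_mid, the middle-sized one is meant.

How it is judged:
On the way:
1. the tray stands on the ledge between bottle and dish, square, feet on the stone, spout over the front edge, let go, the brush not yet on it (x of tray_mid in the frame of ledge between -0.008 and 0.008 m and z of tray_mid in the frame of ledge between 0.096 and 0.104 m and angle between the x axis of tray_mid and the x axis of ledge, either way round below 0.12 rad and x of spout_tip in the frame of ledge below -0.055 m and angle between tray_mid's own z axis and vertical below 0.05 rad and horizontal distance between tray_mid and pump below 0.22 m and horizontal distance between tray_mid and dish below 0.22 m and contact force between tray and pump below 0.05 N and contact force between tray and dish below 0.05 N and linear speed of tray below 0.01 m/s and angular speed of tray below 0.1 rad/s and contact force between the fingers and tray below 0.05 N and contact force between brush and tray below 0.02 N), for 0.2 s.
At the end, for the whole second after the job is handed in: Tray level on the ledge between bottle and dish, touching neither; within 8 mm of mid-depth, 7 deg of square, spout 5 mm or more past the front edge. Brush bristles down on the ridges, within 15 mm along and 13 mm across of mid-deck, 14 deg of lengthwise, not on the rim. Both released, at rest (x of tray_mid in the frame of ledge between -0.008 and 0.008 m and z of tray_mid in the frame of ledge between 0.096 and 0.104 m and angle between the x axis of tray_mid and the x axis of ledge, either way round below 0.12 rad and x of spout_tip in the frame of ledge below -0.055 m and angle between tray_mid's own z axis and vertical below 0.05 rad and horizontal distance between tray_mid and pump below 0.22 m and horizontal distance between tray_mid and dish below 0.22 m and contact force between tray and pump below 0.05 N and contact force between tray and dish below 0.05 N and linear speed of each of tray, brush below 0.01 m/s and angular speed of each of tray, brush below 0.1 rad/s and contact force between the fingers and tray below 0.05 N and x of brush_mid in the frame of tray_mid between -0.018 and 0.012 m and y of brush_mid in the frame of tray_mid between -0.013 and 0.013 m and z of brush_mid in the frame of tray_mid between 0.031 and 0.041 m and angle between the x axis of brush_mid and the x axis of tray_mid, either way round below 0.24 rad and angle between brush_mid's own z axis and vertical below 0.25 rad and angle between brush_mid's own y axis and vertical between 1.47 and 1.67 rad and contact force between the fingers and brush below 0.05 N).
It fails at once if the tray or the brush is dropped (falls more than about 12 mm) ((contact force between the fingers and tray below 0.02 N and linear speed of tray above 0.5 m/s) or (contact force between the fingers and brush below 0.02 N and linear speed of brush above 0.5 m/s)).
It fails at once if the pump bottle, the ring dish or the comb is displaced by more than 15 mm (distance of any of pump, dish, comb from where it was at the start of the episode above 0.015 m).
It fails at once if the pump bottle or the ring dish is tipped (angle between any of pump, dish's own z axis and vertical above 0.3 rad).
It also fails if it takes over 64 s, if anything falls off the work surface, if the arm or the gripper's body presses on something with over 40 N, if the wrist force passes 120 N, or if a joint passes its speed limit or range.

## Working session

There is one attempt and no reset: what is moved stays moved. The work goes in short steps, Python scripts to look and compute and a shell command to move; the robot and the scene stay as the last step left them, time stands still between calls to the robot, and variables do not carry over. Pictures are saved under pics/ and viewed, at most 10 in all, crops included, and the job is handed in when it is done.

```bash
mkdir -p pics
cat > h.py <<'E'
import numpy as np, cv2
from bench import robot, cams, models
def pts(cam, depth, cal=None):
    c=cal or cams.get_calibration(cam)
    v,u=np.mgrid[0:384,0:512].astype(float)
    x=(u-c['cx'])/c['fx']; y=(v-c['cy'])/c['fy']
    if cam=='wrist':
        r=np.hypot(x,y); k=np.where(r>1e-9,np.tan(np.minimum(r,1.5))/np.maximum(r,1e-9),1); x=x*k;y=y*k
    P=np.stack([x*depth,-y*depth,-depth],-1)
    R=np.array(c['rotation'])
    return P@R.T+np.array(c['eye'])
def save(n,im): cv2.imwrite('pics/'+n,im[:,:,::-1])
E
python3 - <<'E'
from h import *
for cam in('top','scene'):
    c=cams.get_calibration(cam); print(cam,c)
    im,d=cams.get_image(cam); save(cam+'0.png',im); np.savez(cam+'0.npz',im=im,d=d)
    P=pts(cam,d)
    for q in('tray_mid','brush_mid','pump','dish','comb','ledge','mat'):
        for r in models.regions_of(q,cam)[:4]:
            m=r['mask']&(d>0); p=P[m]
            if len(p)<5: print(q,r['pixel']);continue
            rect=cv2.minAreaRect((p[:,:2]*1000).astype(np.float32))
            print(q,round(r['confidence'],2),r['pixel'],m.sum(),'z',np.percentile(p[:,2],[5,50,95]).round(3),'rect',np.round(rect[0]),np.round(rect[1]),round(rect[2],1))
E
```

```text
top {'fx': 350.6575912127136, 'fy': 350.6575912127136, 'cx': 252.3352555364728, 'cy': 188.1362851461671, 'eye': array([0.41682037, 0.10128602, 0.79735989]), 'rotation': array([-0.03327476,  0.02394912,  0.71053396, -0.7024676 ])}Traceback (most recent call last):
  File "<stdin>", line 5, in <module>
  File "h.py", line 11, in pts
    return P@R.T+np.array(c['eye'])
           ~^~~~
ValueError: matmul: Input operand 1 has a mismatch in its core dimension 0, with gufunc signature (n?,k),(k,m?)->(n?,m?) (size 4 is different from 3)
```

```bash
sed -i "s/R=np.array(c\['rotation'\])/R=Rotation.from_quat(c['rotation']).as_matrix()/; 1a from scipy.spatial.transform import Rotation" h.py
python3 - <<'E'
from h import *
for cam in('top','scene'):
    c=cams.get_calibration(cam); print(cam,c['eye'])
    im,d=cams.get_image(cam); save(cam+'0.png',im); np.savez(cam+'0.npz',im=im,d=d)
    P=pts(cam,d)
    for q in('tray_mid','brush_mid','pump','dish','comb','ledge','mat'):
        for r in models.regions_of(q,cam)[:4]:
            m=r['mask']&(d>0); p=P[m]
            if len(p)<5: print(q,r['pixel']);continue
            rect=cv2.minAreaRect((p[:,:2]*1000).astype(np.float32))
            print(q,round(r['confidence'],2),r['pixel'],m.sum(),'z',np.percentile(p[:,2],[5,50,95]).round(3),'rect',np.round(rect[0]),np.round(rect[1]),round(rect[2],1))
E
```

```text
top [0.41682037 0.10128602 0.79735989]
tray_mid 0.92 [209.1, 402.8] 2014 z [0.021 0.038 0.048] rect [ 430. -227.] [ 75. 151.] 60.1
brush_mid 0.91 [186.7, 105.0] 1189 z [0.001 0.051 0.053] rect [482. 444.] [ 65. 109.] 71.8
brush_mid 0.78 [206.1, 213.5] 515 z [0.042 0.046 0.048] rect [432. 196.] [30. 81.] 87.8
brush_mid 0.51 [301.3, 184.1] 230 z [0.024 0.027 0.03 ] rect [238. 259.] [19. 56.] 40.4
pump 0.88 [115.1, 379.3] 1855 z [0.104 0.2   0.248] rect [ 636. -168.] [ 66. 166.] 42.0
dish 0.81 [113.6, 226.6] 1263 z [0.083 0.089 0.103] rect [626. 159.] [85. 79.] 50.3
dish 0.42 [209.0, 407.0] 2056 z [0.017 0.038 0.048] rect [ 429. -230.] [ 81. 152.] 58.3
comb 0.64 [210.4, 309.9] 1409 z [0.005 0.01  0.013] rect [432. -24.] [163.  48.] 1.8
ledge 0.64 [129.5, 300.8] 8464 z [0.068 0.08  0.082] rect [628.  -6.] [514. 133.] 83.2
mat 0.86 [214.1, 296.8] 21184 z [0.004 0.006 0.008] rect [426. -28.] [192. 686.] 1.0
scene [ 0.85728567 -0.5774816   1.12569617]
tray_mid 0.85 [285.2, 176.3] 1283 z [0.009 0.037 0.049] rect [ 424. -213.] [ 67. 153.] 59.8
brush_mid 0.92 [128.9, 304.6] 555 z [0.001 0.047 
[... 372 characters left out ...]
9.] [ 60. 138.] 59.5
dish 0.96 [196.6, 309.9] 598 z [0.083 0.091 0.106] rect [629. 156.] [82. 82.] 6.4
dish 0.17 [284.4, 174.2] 1224 z [0.02  0.038 0.05 ] rect [ 425. -212.] [ 66. 153.] 58.7
comb 0.95 [231.2, 216.7] 706 z [0.004 0.01  0.015] rect [470. -41.] [ 91. 240.] 68.8
ledge 0.77 [245.3, 275.2] 4723 z [0.07  0.08  0.083] rect [607.  35.] [524. 129.] 83.4
ledge 0.7 [229.8, 211.8] 805 z [0.004 0.01  0.014] rect [469. -43.] [ 91. 239.] 70.1
ledge 0.58 [195.8, 310.1] 583 z [0.083 0.091 0.107] rect [630. 157.] [76. 82.] 25.8
ledge 0.46 [171.4, 254.3] 347 z [0.013 0.043 0.048] rect [434. 193.] [33. 84.] 85.3
mat 0.87 [250.6, 202.6] 12170 z [0.002 0.006 0.01 ] rect [433. -21.] [210. 690.] 1.2
```

View pics/top0.png

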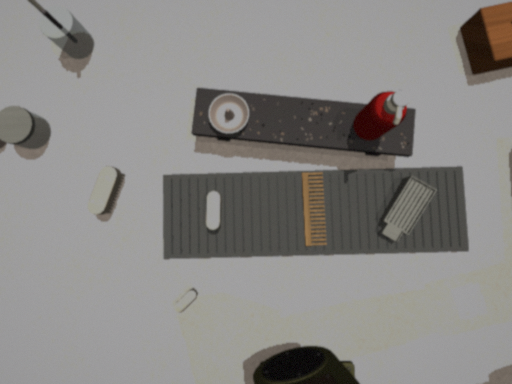

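View pics/scene0.png

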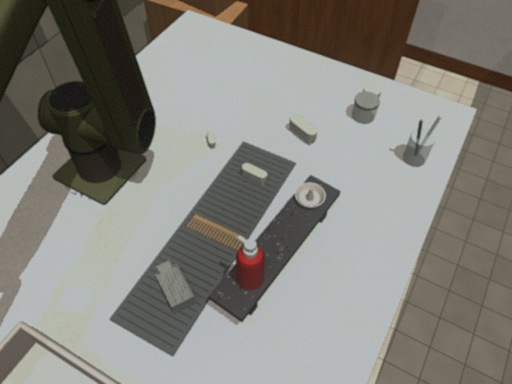

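Brush look-alikes in the top view are at [187,105] (about 109 mm, large), [206,213] (81x30 mm, top 46 mm, on the mat) and [301,184] (56 mm, small). I choose [206,213], because it is the middle-sized one and matches the given size. Next I'll check it in a close crop and measure the poses.

Run:
```python
from h import *
z=np.load('top0.npz');im,d=z['im'],z['d'];P=pts('top',d)
save('crop.png',cv2.resize(im[160:260,90:450],None,fx=2.2,fy=2.2,interpolation=cv2.INTER_CUBIC))
X,Y,Z=P[...,0],P[...,1],P[...,2]
def rect(n,m):
    p=P[m&(d>0)]; r=cv2.minAreaRect((p[:,:2]*1000).astype(np.float32)); print(n,len(p),np.round(r[0],1),np.round(r[1],1),round(r[2],2),'z',np.median(p[:,2]).round(4)); return p
L=(Z>.076)&(Z<.085)&(X>.52)&(X<.75)&(abs(Y)<.32); p=rect('ledge',L)
# edges: per-y bins front/back
for q,s in((1,'front'),(99,'back')):
    a=[];
    for y in np.arange(-.22,.22,.01):
        b=p[abs(p[:,1]-y)<.005]
        if len(b)>10:a.append((y,np.percentile(b[:,0],q)))
    a=np.array(a); k=np.polyfit(a[:,0],a[:,1],1)
    for _ in range(4):
        res=a[:,1]-np.polyval(k,a[:,0]); a=a[abs(res)<max(.002,np.median(abs(res))*2)]; k=np.polyfit(a[:,0],a[:,1],1)
    print(s,k,len(a))
rect('tray',(Z>.018)&(Z<.06)&(X>.33)&(X<.53)&(Y<-.12)&(Y>-.34))
t=rect('traydeck',(Z>.031)&(Z<.06)&(X>.33)&(X<.53)&(Y<-.12)&(Y>-.34))
rect('brush',(Z>.035)&(Z<.06)&(X>.36)&(X<.5)&(Y<.26)&(Y>.14))
rect('dish',(Z>.087)&(Z<.14)&(X>.52)&(X<.75)&(Y>.08)&(Y<.25))
m=models
for zz in((.1,.13),(.13,.16),(.16,.2),(.2,.26)):
    q=rect('pump%s'%(zz,),(Z>zz[0])&(Z<zz[1])&(X>.5)&(X<.8)&(Y<-.05)&(Y>-.3)); 
rect('comb',(Z>.0095)&(Z<.02)&(X>.34)&(X<.53)&(abs(Y+.03)<.07))
```

```text
ledge 8032 [614.1   3.4] [459.4 100.7] 83.36 z 0.0799
front [0.11639932 0.56393044] 43
back [0.11735637 0.66237076] 29
tray 1957 [ 427.1 -217.5] [ 61.8 135.2] 58.29 z 0.0386
traydeck 1606 [ 428.1 -218.6] [ 61.3 132.1] 58.71 z 0.0403
brush 509 [432.  195.9] [29.9 81.5] 88.13 z 0.0455
dish 773 [625.9 156.9] [79.3 81.4] 89.68 z 0.0975
pump(0.1, 0.13) 187 [ 591.6 -117.2] [65.6 31.1] 38.72 z 0.1152
pump(0.13, 0.16) 208 [ 590.8 -117. ] [65.  29.4] 40.12 z 0.146
pump(0.16, 0.2) 469 [ 596.5 -123.8] [64.9 48. ] 41.34 z 0.1882
pump(0.2, 0.26) 923 [ 599.5 -127.8] [58.7 50.7] 35.92 z 0.2235
comb 904 [433.5 -22.5] [165.5 114. ] 12.79 z 0.0115
```

View pics/crop.png

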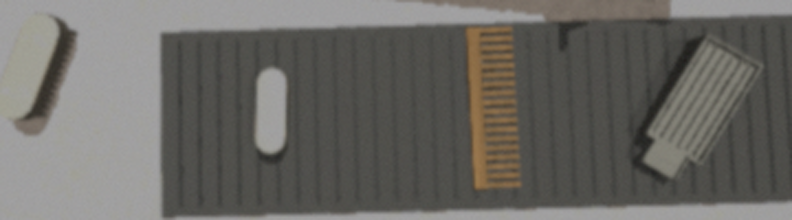

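The crop shows the chosen brush at crop (270,110), lying nearly along x. The comb is in the middle, and the tray is on the right with its spout to the lower left, at crop (660,160).

```bash
cat >> h.py <<'E'
def go(x,y,z,yaw):
    """shift/turn (pendant units) from present pose to tool-down pose with tool y (mod 180) along yaw+90 deg"""
    s=robot.observe(); R=Rotation.from_quat(s['eef_rot']); M=R.as_matrix()
    best=None
    for k in (0,180):
        a=np.radians(yaw+k); T=Rotation.from_matrix(np.array([[np.cos(a),np.sin(a),0],[np.sin(a),-np.cos(a),0],[0,0,-1]]).T.T)
        v=(T*R.inv()).as_rotvec()
        if best is None or np.linalg.norm(v)<np.linalg.norm(best): best=v
    print('t',round(s['time_s'],2),'pos',np.round(s['eef_pos'],4),'toolx yaw',np.degrees(np.arctan2(M[1,0],M[0,0])).round(1),'open',round(s['opening'],3),'F',np.round(s['ft_force'],1),'j6',round(s['joints'][5],2))
    print('linear',np.round((np.array([x,y,z])-s['eef_pos'])/.2,3),'dr',np.round(best/(np.pi/2),3))
E
python3 -c "
from h import *
go(.438,-.224,.15,-31.5)"
```

```text
t 0.85 pos [ 0.2172 -0.6126  0.2314] toolx yaw 19.5 open 1.001 F [ 0.   0.4 -0.2] j6 -0.08
linear [ 1.104  1.943 -0.407] dr [ 0.     0.    -0.567]
```

```bash
python3 -m pendant '[{"linear":[0.1,0.18,0],"dr":[0,0,-0.06],"gripper":-1},{"linear":[0.2,0.36,-0.02],"dr":[0,0,-0.12],"gripper":-1},{"linear":[0.3,0.54,-0.05],"dr":[0,0,-0.18],"gripper":-1},{"linear":[0.4,0.7,-0.1],"dr":[0,0,-0.24],"gripper":-1},{"linear":[0.47,0.85,-0.1],"dr":[0,0,-0.3],"gripper":-1},{"linear":[0.54,0.97,-0.1],"dr":[0,0,-0.3],"gripper":-1},{"linear":[0.54,0.97,-0.1],"dr":[0,0,-0.3],"gripper":-1}]'; python3 -m pendant '[{"linear":[0.1,0.18,0],"dr":[0,0,-0.06],"gripper":-1},{"linear":[0.2,0.36,-0.1],"dr":[0,0,-0.12],"gripper":-1},{"linear":[0.3,0.54,-0.15],"dr":[0,0,-0.18],"gripper":-1},{"linear":[0.4,0.7,-0.2],"dr":[0,0,-0.24],"gripper":-1},{"linear":[0.48,0.85,-0.2],"dr":[0,0,-0.267],"gripper":-1},{"linear":[0.564,0.973,-0.2],"dr":[0,0,-0.267],"gripper":-1},{"linear":[0.564,0.973,-0.2],"dr":[0,0,-0.267],"gripper":-1},{"linear":[0.564,0.973,-0.2],"dr":[0,0,-0.267],"gripper":-1}]'
python3 - <<'E'
from h import *
go(.438,-.224,.013,-31.5)
c=cams.get_calibration('wrist'); im,d=cams.get_image('wrist'); save('w1.png',im)
P=pts('wrist',d,c); X,Y,Z=P[...,0],P[...,1],P[...,2]
for lo in(.018,.031):
    m=(d>0)&(Z>lo)&(Z<.06)&(X>.33)&(X<.53)&(Y<-.12)&(Y>-.34)
    r=cv2.minAreaRect((P[m][:,:2]*1000).astype(np.float32)); print(m.sum(),np.round(r[0],1),np.round(r[1],1),round(r[2],2))
E
```

```text
time_s: 1.43
eef_pos: [0.327, -0.4149, 0.2111]
eef_rot: [0.998, -0.063, 0.0, -0.001]
ft_force: [0.4, 0.2, 0.1]
opening: 1.0
gripper_force: 0.0
time_s: 2.1
eef_pos: [0.4387, -0.2235, 0.1716]
eef_rot: [0.963, -0.27, 0.0, 0.0]
ft_force: [-0.4, -0.7, 0.8]
opening: 1.002
gripper_force: 0.0
t 2.1 pos [ 0.4387 -0.2235  0.1716] toolx yaw -31.3 open 1.002 F [-0.4 -0.7  0.8] j6 1.54
linear [-0.003 -0.003 -0.793] dr [ 0.     0.    -0.002]
7548 [ 427.6 -218.2] [ 60.7 135.6] 58.89
6661 [ 428.2 -218.6] [ 60.7 134. ] 58.89
```

View pics/w1.png

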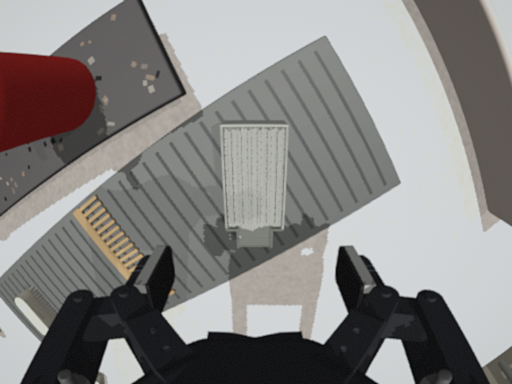

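The wrist view shows the tray centred at about (178,255) between the fingers, with the spout toward (238,255) and the comb well clear. The estimate agrees with the top view, so I'll go down and grip.

```bash
python3 -m pendant '[{"linear":[0,-0.006,-0.2],"dr":[0,0,0],"gripper":-1},{"linear":[0,-0.006,-0.4],"dr":[0,0,0],"gripper":-1},{"linear":[0,-0.006,-0.55],"dr":[0,0,0],"gripper":-1},{"linear":[0,-0.006,-0.66],"dr":[0,0,0],"gripper":-1},{"linear":[0,-0.006,-0.74],"dr":[0,0,0],"gripper":-1},{"linear":[0,-0.006,-0.79],"dr":[0,0,0],"gripper":-1},{"linear":[0,-0.006,-0.79],"dr":[0,0,0],"gripper":-1}]'; python3 -m pendant '[{"linear":[0,0,0],"dr":[0,0,0],"gripper":1},{"linear":[0,0,0],"dr":[0,0,0],"gripper":1},{"linear":[0,0,0],"dr":[0,0,0],"gripper":1},{"linear":[0,0,0],"dr":[0,0,0],"gripper":1},{"linear":[0,0,0],"dr":[0,0,0],"gripper":1},{"linear":[0,0,0],"dr":[0,0,0],"gripper":1},{"linear":[0,0,0],"dr":[0,0,0],"gripper":1},{"linear":[0,0,0],"dr":[0,0,0],"gripper":1}]'
```

```text
time_s: 2.73
eef_pos: [0.436, -0.2255, 0.0111]
eef_rot: [0.962, -0.272, -0.002, -0.001]
ft_force: [-0.6, -0.2, 0.4]
opening: 0.999
gripper_force: 0.0
time_s: 3.4
eef_pos: [0.4395, -0.2264, 0.0154]
eef_rot: [0.962, -0.271, 0.002, 0.001]
ft_force: [-0.3, 0.0, 6.7]
opening: 0.692
gripper_force: 66.4
```

```bash
python3 -m pendant '[{"linear":[0,0,0.05],"dr":[0,0,0],"gripper":1},{"linear":[0,0,0.12],"dr":[0,0,0],"gripper":1},{"linear":[0,0,0.25],"dr":[0,0,0],"gripper":1},{"linear":[0,0,0.4],"dr":[0,0,0],"gripper":1},{"linear":[0,0,0.55],"dr":[0,0,0],"gripper":1},{"linear":[0,0,0.65],"dr":[0,0,0],"gripper":1},{"linear":[0,0,0.65],"dr":[0,0,0],"gripper":1},{"linear":[0,0,0.65],"dr":[0,0,0],"gripper":1}]'
python3 - <<'E'
from h import *
go(.6146,.0084,.15,-6.6)
c=cams.get_calibration('wrist'); im,d=cams.get_image('wrist')
P=pts('wrist',d,c); X,Y,Z=P[...,0],P[...,1],P[...,2]
m=models.regions_of('tray_mid','wrist')[0]['mask']&(d>0)&(Z>.1)&(Z<.25)
p=P[m]; s=robot.observe()['eef_pos']
r=cv2.minAreaRect((p[:,:2]*1000).astype(np.float32)); print(m.sum(),np.round(r[0],1),np.round(r[1],1),round(r[2],2))
# tilt of deck
A=np.c_[p[:,:2]-s[:2],np.ones(len(p))]; k=np.linalg.lstsq(A,p[:,2],rcond=None)[0]
for _ in range(5):
    e=abs(A@k-p[:,2]); g=e<.004; k=np.linalg.lstsq(A[g],p[g,2],rcond=None)[0]
a=np.radians(-31.3); print('slope along',np.degrees(np.arctan(k[0]*np.cos(a)+k[1]*np.sin(a))),'across',np.degrees(np.arctan(-k[0]*np.sin(a)+k[1]*np.cos(a))),'z mid',k[2])
E
```

```text
time_s: 4.07
eef_pos: [0.4383, -0.2253, 0.1442]
eef_rot: [0.962, -0.271, 0.001, 0.0]
ft_force: [-0.0, -0.8, -1.9]
opening: 0.69
gripper_force: 65.6
t 4.07 pos [ 0.4383 -0.2253  0.1442] toolx yaw -31.5 open 0.69 F [-0.  -0.8 -1.9] j6 1.54
linear [0.881 1.168 0.029] dr [0.    0.001 0.277]
24541 [ 437.9 -226.7] [ 60.6 107.3] 58.58
slope along 8.082901120004122 across -0.1040069726262385 z mid 0.1681190110752125
```

The tray is held level: the deck slope reads 8.1° along and -0.1° across. I'll swing sideways in front of the ledge first, then move in between the bottle and the dish.

```bash
python3 -m pendant '[{"linear":[0,0.1,0.05],"dr":[0,0,0.04],"gripper":1},{"linear":[0,0.25,0.1],"dr":[0,0,0.08],"gripper":1},{"linear":[0,0.4,0.13],"dr":[0,0,0.12],"gripper":1},{"linear":[0,0.55,0.13],"dr":[0,0,0.16],"gripper":1},{"linear":[0,0.7,0.13],"dr":[0,0,0.2],"gripper":1},{"linear":[0,0.85,0.13],"dr":[0,0,0.24],"gripper":1},{"linear":[0,0.95,0.13],"dr":[0,0,0.277],"gripper":1},{"linear":[0,1.0,0.13],"dr":[0,0,0.277],"gripper":1}]'; python3 -m pendant '[{"linear":[0.1,0.1,0],"dr":[0,0,0],"gripper":1},{"linear":[0.25,0.168,0],"dr":[0,0,0],"gripper":1},{"linear":[0.4,0.168,0],"dr":[0,0,0],"gripper":1},{"linear":[0.55,0.168,0],"dr":[0,0,0],"gripper":1},{"linear":[0.7,0.168,0],"dr":[0,0,0],"gripper":1},{"linear":[0.8,0.168,0],"dr":[0,0,0],"gripper":1},{"linear":[0.88,0.168,0],"dr":[0,0,0],"gripper":1},{"linear":[0.88,0.168,0],"dr":[0,0,0],"gripper":1}]'; python3 -m pendant '[{"linear":[0,0,0],"dr":[0,0,0],"gripper":1},{"linear":[0,0,0],"dr":[0,0,0],"gripper":1}]'
python3 - <<'E'
from h import *
go(.6155,.0076,.092,-6.6)
c=cams.get_calibration('wrist'); im,d=cams.get_image('wrist'); save('w2.png',im)
P=pts('wrist',d,c); X,Y,Z=P[...,0],P[...,1],P[...,2]; S=robot.observe()['eef_pos']
m=models.regions_of('tray_mid','wrist')[0]['mask']&(d>0)&(Z>.13)&(Z<.27)
r=cv2.minAreaRect((P[m][:,:2]*1000).astype(np.float32)); print(m.sum(),np.round(r[0],1),np.round(r[1],1),round(r[2],2))
L=(d>0)&(abs(Z-.08)<.005)&(abs(Y)<.25)&(X>.5)&(X<.72); p=P[L]
print('ledge pts',len(p)); a=np.radians(-6.64)
q=(p[:,:2]-[.614,.0034])@np.array([[np.cos(a),-np.sin(a)],[np.sin(a),np.cos(a)]])
for y in np.arange(-.2,.21,.04):
    b=q[abs(q[:,1]-y)<.01]
    if len(b)>20: print(round(y,2),len(b),np.percentile(b[:,0],[1,99]).round(4))
E
```

```text
time_s: 4.83
eef_pos: [0.4362, -0.0228, 0.1665]
eef_rot: [0.998, -0.056, -0.002, -0.001]
ft_force: [-0.3, -0.7, -2.6]
opening: 0.687
gripper_force: 65.7
time_s: 5.5
eef_pos: [0.6154, 0.0077, 0.1667]
eef_rot: [0.998, -0.058, -0.001, 0.0]
ft_force: [-0.3, 0.5, -2.0]
opening: 0.692
gripper_force: 65.7
time_s: 5.67
eef_pos: [0.6126, 0.0081, 0.1675]
eef_rot: [0.998, -0.058, -0.002, 0.0]
ft_force: [-0.6, 0.2, -1.7]
opening: 0.69
gripper_force: 65.7
t 5.67 pos [0.6126 0.0081 0.1675] toolx yaw -6.6 open 0.69 F [-0.6  0.2 -1.7] j6 1.61
linear [ 0.014 -0.003 -0.377] dr [-0.    -0.002  0.   ]
24625 [612.7   8.6] [ 64.6 107.5] 83.41
ledge pts 23382
-0.2 467 [0.0208 0.0516]
-0.16 354 [0.0316 0.0516]
-0.12 908 [-0.0474  0.0515]
-0.08 2423 [-0.0463  0.0511]
-0.04 550 [0.032  0.0516]
0.0 571 [0.0352 0.0518]
0.04 526 [0.0354 0.0513]
0.08 2462 [-0.0464  0.051 ]
0.12 1897 [-0.0469  0.0509]
0.16 714 [-0.0294  0.0513]
0.2 519 [-0.0472  0.0512]
```

View pics/w2.png

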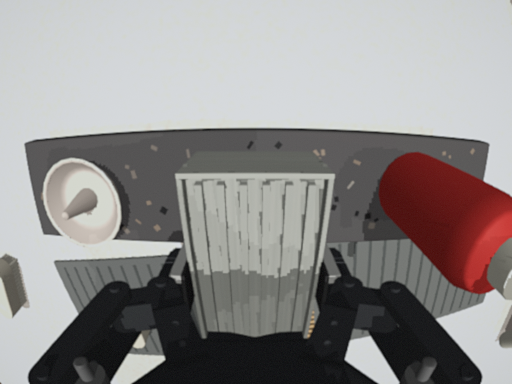

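The view shows the tray centred in the gap, with the dish on the left at (205,82) and the bottle on the right at (210,440). It is square to the ledge. I'll lower it slowly.

```bash
python3 -m pendant '[{"linear":[0.012,0,-0.1],"dr":[0,0,0],"gripper":1},{"linear":[0.012,0,-0.2],"dr":[0,0,0],"gripper":1},{"linear":[0.012,0,-0.28],"dr":[0,0,0],"gripper":1},{"linear":[0.012,0,-0.34],"dr":[0,0,0],"gripper":1},{"linear":[0.012,0,-0.37],"dr":[0,0,0],"gripper":1},{"linear":[0.012,0,-0.37],"dr":[0,0,0],"gripper":1},{"linear":[0.012,0,-0.37],"dr":[0,0,0],"gripper":1}]'; python3 -m pendant '[{"linear":[0,0,-0.01],"dr":[0,0,0],"gripper":1},{"linear":[0,0,-0.015],"dr":[0,0,0],"gripper":1},{"linear":[0,0,-0.015],"dr":[0,0,0],"gripper":1}]'; python3 -m pendant '[{"linear":[0,0,-0.005],"dr":[0,0,0],"gripper":1},{"linear":[0,0,-0.01],"dr":[0,0,0],"gripper":1},{"linear":[0,0,-0.01],"dr":[0,0,0],"gripper":1}]'
```

```text
time_s: 6.35
eef_pos: [0.6165, 0.0083, 0.0958]
eef_rot: [0.998, -0.057, 0.0, 0.0]
ft_force: [-0.5, -0.5, -1.9]
opening: 0.691
gripper_force: 65.7
time_s: 6.6
eef_pos: [0.6169, 0.0083, 0.0931]
eef_rot: [0.998, -0.057, 0.001, 0.0]
ft_force: [-0.4, 0.0, -2.6]
opening: 0.691
gripper_force: 65.7
time_s: 6.85
eef_pos: [0.6164, 0.0084, 0.0902]
eef_rot: [0.998, -0.057, -0.0, 0.0]
ft_force: [0.8, -0.7, -2.2]
opening: 0.691
gripper_force: 65.7
```

```bash
for i in 1; do python3 -m pendant '[{"linear":[0,0,-0.004],"dr":[0,0,0],"gripper":1},{"linear":[0,0,-0.008],"dr":[0,0,0],"gripper":1},{"linear":[0,0,-0.008],"dr":[0,0,0],"gripper":1}]' | grep -E 'pos|ft'; done; python3 -m pendant '[{"linear":[0,0,-0.004],"dr":[0,0,0],"gripper":1},{"linear":[0,0,-0.008],"dr":[0,0,0],"gripper":1},{"linear":[0,0,-0.008],"dr":[0,0,0],"gripper":1}]' | grep -E 'pos|ft'
```

```text
eef_pos: [0.6166, 0.0084, 0.0895]
ft_force: [-2.3, -0.2, 2.5]
eef_pos: [0.6166, 0.0084, 0.0894]
ft_force: [-7.5, -0.8, 11.0]
```

```bash
python3 -m pendant '[{"linear":[0,0,0.005],"dr":[0,0,0],"gripper":1},{"linear":[0,0,0.005],"dr":[0,0,0],"gripper":-1},{"linear":[0,0,0.005],"dr":[0,0,0],"gripper":-1},{"linear":[0,0,0.005],"dr":[0,0,0],"gripper":-1},{"linear":[0,0,0.005],"dr":[0,0,0],"gripper":-1},{"linear":[0,0,0.005],"dr":[0,0,0],"gripper":-1},{"linear":[0,0,0.005],"dr":[0,0,0],"gripper":-1},{"linear":[0,0,0.005],"dr":[0,0,0],"gripper":-1}]'; python3 -m pendant '[{"linear":[0,0,0.05],"dr":[0,0,0],"gripper":-1},{"linear":[0,0,0.15],"dr":[0,0,0],"gripper":-1},{"linear":[0,0,0.3],"dr":[0,0,0],"gripper":-1},{"linear":[0,0,0.45],"dr":[0,0,0],"gripper":-1},{"linear":[0,0,0.6],"dr":[0,0,0],"gripper":-1},{"linear":[0,0,0.6],"dr":[0,0,0],"gripper":-1},{"linear":[0,0,0.6],"dr":[0,0,0],"gripper":-1}]'
cat > tray.py <<'E'
from h import *
go(.432,.196,.15,-1.9)
c=cams.get_calibration('wrist'); im,d=cams.get_image('wrist'); save('w3.png',im)
P=pts('wrist',d,c); it,dt=cams.get_image('top'); Pt=pts('top',dt); save('t3.png',it)
a=np.radians(-6.64); M=np.array([[np.cos(a),-np.sin(a)],[np.sin(a),np.cos(a)]])
for n,P,d in(('w',P,d),('t',Pt,dt)):
    q=(P[...,:2]-[.615,.0033])@M; Z=P[...,2]
    for lo in (.088,.103):
        m=(d>0)&(Z>lo)&(Z<.135)&(abs(q[...,0])<.12)&(abs(q[...,1]-.005)<.06)
        r=cv2.minAreaRect((q[m]*1000).astype(np.float32)); print(n,m.sum(),np.round(r[0],1),np.round(r[1],1),round(r[2],2),'xr',np.percentile(q[m][:,0],[.3,99.7]).round(4))
    L=(d>0)&(abs(Z-.08)<.004)&(abs(q[...,0])<.07)&(abs(q[...,1])<.23)&(abs(q[...,1]-.005)>.05)
    print('ledge x',np.percentile(q[L][:,0],[.5,99.5]).round(4))
E
python3 tray.py
```

```text
time_s: 8.02
eef_pos: [0.6164, 0.0084, 0.088]
eef_rot: [0.998, -0.057, -0.0, -0.0]
ft_force: [-0.2, 0.5, -1.9]
opening: 1.002
gripper_force: 0.0
time_s: 8.6
eef_pos: [0.6182, 0.0083, 0.2123]
eef_rot: [0.998, -0.057, 0.003, 0.0]
ft_force: [-0.7, 0.2, -0.7]
opening: 0.999
gripper_force: 0.0
t 8.6 pos [0.6182 0.0083 0.2123] toolx yaw -6.6 open 0.999 F [-0.7  0.2 -0.7] j6 1.61
linear [-0.931  0.939 -0.312] dr [0.    0.004 0.052]
w 9321 [-13.    3.9] [135.7  60.7] 0.06 xr [-0.0794  0.0547]
w 8779 [-12.5   3.9] [134.7  60.7] 0.01 xr [-0.0748  0.0547]
ledge x [-0.0482  0.0504]
t 124 [-47.   25.6] [82.5 24.4] 27.52 xr [-0.0819 -0.0062]
t 32 [-50.1  27. ] [63.4 22.9] 31.74 xr [-0.0796 -0.0175]
ledge x [-0.0509  0.0485]
```

View pics/w3.png

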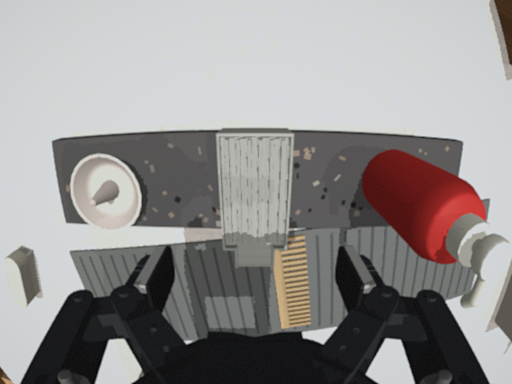

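The tray is down square. Its extent in the ledge frame is x -79 to +55 mm, so tray_mid is about -1 mm from mid-depth. It sits clear of both bystanders and the spout overhangs the front. Next, the brush.

```bash
python3 -m pendant '[{"linear":[-0.12,0.12,0],"dr":[0,0,0.01],"gripper":-1},{"linear":[-0.26,0.26,0],"dr":[0,0,0.02],"gripper":-1},{"linear":[-0.4,0.4,0],"dr":[0,0,0.03],"gripper":-1},{"linear":[-0.54,0.54,0],"dr":[0,0,0.05],"gripper":-1},{"linear":[-0.68,0.68,0],"dr":[0,0,0.052],"gripper":-1},{"linear":[-0.81,0.81,-0.05],"dr":[0,0,0.052],"gripper":-1},{"linear":[-0.931,0.939,-0.1],"dr":[0,0,0.052],"gripper":-1},{"linear":[-0.931,0.939,-0.2],"dr":[0,0,0.052],"gripper":-1}]'; python3 -m pendant '[{"linear":[0,0,-0.1],"dr":[0,0,0],"gripper":-1},{"linear":[0,0,-0.1],"dr":[0,0,0],"gripper":-1},{"linear":[0,0,-0.1],"dr":[0,0,0],"gripper":-1}]'
python3 - <<'E'
from h import *
c=cams.get_calibration('wrist'); im,d=cams.get_image('wrist'); save('w4.png',im)
P=pts('wrist',d,c); X,Y,Z=P[...,0],P[...,1],P[...,2]
m=(d>0)&(Z>.035)&(Z<.06)&(X>.36)&(X<.5)&(Y<.26)&(Y>.14)
r=cv2.minAreaRect((P[m][:,:2]*1000).astype(np.float32)); print(m.sum(),np.round(r[0],1),np.round(r[1],1),round(r[2],2),'z',np.median(P[m][:,2]))
go(r[0][0]/1000,r[0][1]/1000,.015,r[2]-90 if r[1][1]>r[1][0] else r[2])
E
```

```text
time_s: 9.37
eef_pos: [0.427, 0.1995, 0.1679]
eef_rot: [1.0, -0.014, -0.0, -0.001]
ft_force: [2.1, 0.6, 0.2]
opening: 1.003
gripper_force: 0.0
time_s: 9.62
eef_pos: [0.4284, 0.1957, 0.1458]
eef_rot: [1.0, -0.016, -0.003, 0.001]
ft_force: [0.1, 0.6, 0.9]
opening: 1.001
gripper_force: 0.0
2974 [433.4 195.9] [30.  83.1] 88.0 z 0.04603762292655984
t 9.67 pos [0.4298 0.1959 0.1474] toolx yaw -1.9 open 1.0 F [0.5 0.3 0.9] j6 1.92
linear [ 0.018  0.    -0.662] dr [ 0.    -0.001 -0.001]
```

View pics/w4.png

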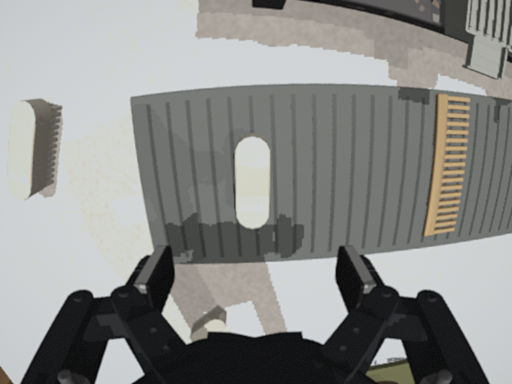

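The wrist view shows the brush at (183,252), 83x30 mm with its top at 46 mm, centred between the fingers. I'll go down and grip.

```bash
python3 -m pendant '[{"linear":[0.014,0,-0.18],"dr":[0,0,0],"gripper":-1},{"linear":[0.014,0,-0.36],"dr":[0,0,0],"gripper":-1},{"linear":[0.014,0,-0.5],"dr":[0,0,0],"gripper":-1},{"linear":[0.014,0,-0.6],"dr":[0,0,0],"gripper":-1},{"linear":[0.014,0,-0.66],"dr":[0,0,0],"gripper":-1},{"linear":[0.014,0,-0.66],"dr":[0,0,0],"gripper":-1},{"linear":[0.014,0,-0.66],"dr":[0,0,0],"gripper":-1}]'; python3 -m pendant '[{"linear":[0,0,0],"dr":[0,0,0],"gripper":1},{"linear":[0,0,0],"dr":[0,0,0],"gripper":1},{"linear":[0,0,0],"dr":[0,0,0],"gripper":1},{"linear":[0,0,0],"dr":[0,0,0],"gripper":1},{"linear":[0,0,0],"dr":[0,0,0],"gripper":1},{"linear":[0,0,0],"dr":[0,0,0],"gripper":1},{"linear":[0,0,0],"dr":[0,0,0],"gripper":1},{"linear":[0,0,0],"dr":[0,0,0],"gripper":1}]';  python3 -m pendant '[{"linear":[0,0,0],"dr":[0,0,0],"gripper":1},{"linear":[0,0,0],"dr":[0,0,0],"gripper":1},{"linear":[0,0,0],"dr":[0,0,0],"gripper":1},{"linear":[0,0,0],"dr":[0,0,0],"gripper":1}]'
```

```text
time_s: 10.25
eef_pos: [0.4338, 0.196, 0.0167]
eef_rot: [1.0, -0.017, 0.0, -0.0]
ft_force: [0.1, 0.3, 0.4]
opening: 1.001
gripper_force: 0.0
time_s: 10.92
eef_pos: [0.4339, 0.1965, 0.0172]
eef_rot: [1.0, -0.016, 0.001, -0.0]
ft_force: [-1.1, 1.2, 6.0]
opening: 0.34
gripper_force: 60.9
time_s: 11.25
eef_pos: [0.434, 0.1965, 0.0172]
eef_rot: [1.0, -0.017, 0.001, -0.0]
ft_force: [-0.7, -0.0, 5.4]
opening: 0.342
gripper_force: 60.9
```

```bash
python3 -m pendant '[{"linear":[0,0,0.05],"dr":[0,0,0],"gripper":1},{"linear":[0,0,0.15],"dr":[0,0,0],"gripper":1},{"linear":[0,0,0.3],"dr":[0,0,0],"gripper":1},{"linear":[0,0,0.48],"dr":[0,0,0],"gripper":1},{"linear":[0,0,0.66],"dr":[0,0,0],"gripper":1},{"linear":[0,0,0.84],"dr":[0,0,0],"gripper":1},{"linear":[0,0,0.95],"dr":[0,0,0],"gripper":1},{"linear":[0,0,1.0],"dr":[0,0,0],"gripper":1}]'; python3 -m pendant '[{"linear":[0.08,-0.08,0],"dr":[0,0,-0.01],"gripper":1},{"linear":[0.2,-0.21,0],"dr":[0,0,-0.02],"gripper":1},{"linear":[0.34,-0.35,0],"dr":[0,0,-0.03],"gripper":1},{"linear":[0.48,-0.49,0],"dr":[0,0,-0.04],"gripper":1},{"linear":[0.62,-0.63,0],"dr":[0,0,-0.052],"gripper":1},{"linear":[0.74,-0.77,0],"dr":[0,0,-0.052],"gripper":1},{"linear":[0.84,-0.88,0],"dr":[0,0,-0.052],"gripper":1},{"linear":[0.9,-0.945,0],"dr":[0,0,-0.052],"gripper":1}]';  python3 -m pendant '[{"linear":[0,0,0],"dr":[-0.005,-0.044,0],"gripper":1},{"linear":[0,0,0],"dr":[-0.01,-0.088,0],"gripper":1},{"linear":[0,0,0],"dr":[-0.01,-0.088,0],"gripper":1},{"linear":[0,0,0],"dr":[-0.01,-0.088,0],"gripper":1}]'
python3 - <<'E'
from h import *
go(.6135,.0074,.127,-6.6)
c=cams.get_calibration('wrist'); im,d=cams.get_image('wrist'); save('w5.png',im)
P=pts('wrist',d,c); X,Y,Z=P[...,0],P[...,1],P[...,2]
m=(d>0)&(Z>.225)&(Z<.29)&(X>.52)&(X<.7)&(abs(Y)<.035)
mm=models.regions_of('brush_mid','wrist')
for r in mm[:3]:
    k=r['mask']&(d>0); p=P[k]; q=cv2.minAreaRect((p[:,:2]*1000).astype(np.float32)); print(r['confidence'],r['pixel'],k.sum(),np.round(q[0],1),np.round(q[1],1),round(q[2],1),np.percentile(p[:,2],[5,50,95]))
a=np.radians(-6.64); M=np.array([[np.cos(a),-np.sin(a)],[np.sin(a),np.cos(a)]])
q=(P[...,:2]-[.615,.0033])@M
m=(d>0)&(Z>.103)&(Z<.135)&(abs(q[...,0])<.12)&(abs(q[...,1]-.005)<.06)
print('tray',m.sum(),np.percentile(q[m],[.3,99.7],axis=0).round(4))
E
```

```text
time_s: 11.92
eef_pos: [0.4344, 0.1967, 0.2208]
eef_rot: [1.0, -0.016, 0.003, -0.001]
ft_force: [1.0, -0.0, -1.6]
opening: 0.341
gripper_force: 60.1
time_s: 12.58
eef_pos: [0.6136, 0.0045, 0.2138]
eef_rot: [0.998, -0.058, -0.002, 0.0]
ft_force: [-0.3, -0.5, -1.6]
opening: 0.341
gripper_force: 60.1
time_s: 12.92
eef_pos: [0.6115, 0.0073, 0.2144]
eef_rot: [0.996, -0.057, 0.067, 0.004]
ft_force: [0.9, 0.4, -0.7]
opening: 0.34
gripper_force: 60.1
t 12.92 pos [0.6115 0.0073 0.2144] toolx yaw -6.6 open 0.34 F [ 0.9  0.4 -0.7] j6 1.61
linear [ 0.01   0.001 -0.437] dr [ 0.01   0.085 -0.   ]
0.88 [292.0, 17.5] 1659 [461.8 471.7] [101.2 169.9] 20.8 [0.00128089 0.0427775  0.05235324]
0.57 [253.0, 254.0] 9149 [528.4  12.4] [244.9  56.4] 0.1 [0.23598861 0.24375838 0.24775645]
tray 3755 [[-0.0228 -0.0262]
 [ 0.0544  0.034 ]]
```

View pics/w5.png

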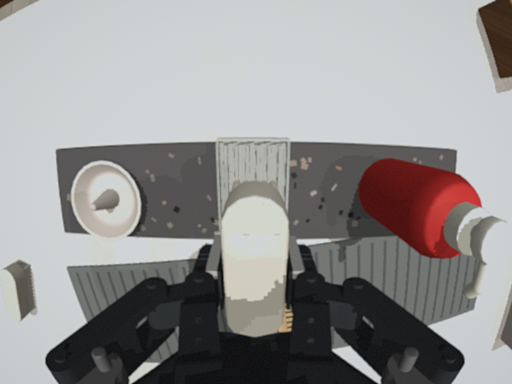

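The brush is held over the tray at (253,254), aligned with the ridges, and the tray has not moved. I'll lower it with force feedback.

```bash
python3 -m pendant '[{"linear":[0.006,0,-0.1],"dr":[0,0,0],"gripper":1},{"linear":[0.006,0,-0.2],"dr":[0,0,0],"gripper":1},{"linear":[0.006,0,-0.29],"dr":[0,0,0],"gripper":1},{"linear":[0.006,0,-0.35],"dr":[0,0,0],"gripper":1},{"linear":[0.006,0,-0.38],"dr":[0,0,0],"gripper":1},{"linear":[0.006,0,-0.4],"dr":[0,0,0],"gripper":1},{"linear":[0.006,0,-0.4],"dr":[0,0,0],"gripper":1},{"linear":[0.006,0,-0.4],"dr":[0,0,0],"gripper":1}]'|grep -E 'pos|ft'; python3 -m pendant '[{"linear":[0,0,-0.008],"dr":[0,0,0],"gripper":1},{"linear":[0,0,-0.015],"dr":[0,0,0],"gripper":1},{"linear":[0,0,-0.015],"dr":[0,0,0],"gripper":1}]'|grep -E 'pos|ft'
```

```text
eef_pos: [0.6149, 0.0072, 0.1371]
ft_force: [0.2, 0.8, -0.7]
eef_pos: [0.6145, 0.0072, 0.1336]
ft_force: [-0.1, 1.1, -1.0]
```

```bash
python3 -m pendant '[{"linear":[0,0,-0.008],"dr":[0,0,0],"gripper":1},{"linear":[0,0,-0.015],"dr":[0,0,0],"gripper":1},{"linear":[0,0,-0.015],"dr":[0,0,0],"gripper":1}]'|grep -E 'pos|ft'; python3 -m pendant '[{"linear":[0,0,-0.005],"dr":[0,0,0],"gripper":1},{"linear":[0,0,-0.008],"dr":[0,0,0],"gripper":1},{"linear":[0,0,-0.008],"dr":[0,0,0],"gripper":1}]'|grep -E 'pos|ft'; python3 -m pendant '[{"linear":[0,0,-0.003],"dr":[0,0,0],"gripper":1},{"linear":[0,0,-0.006],"dr":[0,0,0],"gripper":1},{"linear":[0,0,-0.006],"dr":[0,0,0],"gripper":1}]'|grep -E 'pos|ft'
```

```text
eef_pos: [0.614, 0.0072, 0.1298]
ft_force: [-0.1, -0.2, -1.3]
eef_pos: [0.6141, 0.0072, 0.1283]
ft_force: [0.4, 0.0, 0.1]
eef_pos: [0.6143, 0.0072, 0.1273]
ft_force: [0.7, 0.4, 0.1]
```

```bash
python3 -m pendant '[{"linear":[0,0,-0.003],"dr":[0,0,0],"gripper":1},{"linear":[0,0,-0.006],"dr":[0,0,0],"gripper":1},{"linear":[0,0,-0.006],"dr":[0,0,0],"gripper":1},{"linear":[0,0,-0.006],"dr":[0,0,0],"gripper":1}]'|grep -E 'pos|ft'
```

```text
eef_pos: [0.6143, 0.0072, 0.1272]
ft_force: [-3.8, -0.4, 5.0]
```

Contact is at 5 N. I'll release and retreat.

```bash
python3 -m pendant '[{"linear":[0,0,0.002],"dr":[0,0,0],"gripper":1},{"linear":[0,0,0.002],"dr":[0,0,0],"gripper":-1},{"linear":[0,0,0.002],"dr":[0,0,0],"gripper":-1},{"linear":[0,0,0.002],"dr":[0,0,0],"gripper":-1},{"linear":[0,0,0.002],"dr":[0,0,0],"gripper":-1},{"linear":[0,0,0.002],"dr":[0,0,0],"gripper":-1},{"linear":[0,0,0.002],"dr":[0,0,0],"gripper":-1},{"linear":[0,0,0.002],"dr":[0,0,0],"gripper":-1}]'; python3 -m pendant '[{"linear":[0,0,0.05],"dr":[0,0,0],"gripper":-1},{"linear":[0,0,0.15],"dr":[0,0,0],"gripper":-1},{"linear":[0,0,0.3],"dr":[0,0,0],"gripper":-1},{"linear":[0,0,0.45],"dr":[0.005,0.044,0],"gripper":-1},{"linear":[0,0,0.6],"dr":[0.01,0.088,0],"gripper":-1},{"linear":[0,0,0.6],"dr":[0.01,0.088,0],"gripper":-1},{"linear":[0,0,0.6],"dr":[0.01,0.088,0],"gripper":-1}]'
python3 - <<'E'
from h import *
go(.6135,.0074,.25,-6.6)
c=cams.get_calibration('wrist'); im,d=cams.get_image('wrist'); save('w6.png',im)
P=pts('wrist',d,c); Z=P[...,2]
a=np.radians(-6.64); M=np.array([[np.cos(a),-np.sin(a)],[np.sin(a),np.cos(a)]])
q=(P[...,:2]-[.615,.0033])@M
b0=(d>0)&(abs(q[...,0])<.12)&(abs(q[...,1]-.005)<.06)
for n,m in(('tray',b0&(Z>.09)&(Z<.128)),('brush',b0&(Z>.138)&(Z<.18))):
    r=cv2.minAreaRect((q[m]*1000).astype(np.float32)); print(n,m.sum(),np.round(r[0],1),np.round(r[1],1),round(r[2],1),'rng',np.percentile(q[m],[.3,99.7],axis=0).round(4).tolist(),'z',np.median(Z[m]).round(4))
p=np.c_[q[m],np.ones(m.sum())]; k=np.linalg.lstsq(p,Z[m],rcond=None)[0]; print('brush top slope',k)
E
```

```text
time_s: 15.68
eef_pos: [0.6142, 0.0072, 0.1264]
eef_rot: [0.996, -0.057, 0.069, 0.004]
ft_force: [-0.3, 0.5, 0.7]
opening: 1.0
gripper_force: 0.0
time_s: 16.27
eef_pos: [0.6164, 0.007, 0.2505]
eef_rot: [0.998, -0.057, 0.003, 0.0]
ft_force: [-0.6, -0.1, -0.8]
opening: 0.998
gripper_force: 0.0
t 16.27 pos [0.6164 0.007  0.2505] toolx yaw -6.6 open 0.998 F [-0.6 -0.1 -0.8] j6 1.61
linear [-0.014  0.002 -0.003] dr [ 0.     0.004 -0.   ]
tray 4246 [-13.5   3.8] [135.6  60.7] 0.0 rng [[-0.0806, -0.0263], [0.0542, 0.0339]] z 0.116
brush 3001 [-4.   2.3] [85. 30.] 0.2 rng [[-0.0451, -0.0124], [0.0378, 0.0171]] z 0.1562
brush top slope [ 0.08096888 -0.00341073  0.15560829]
```

View pics/w6.png

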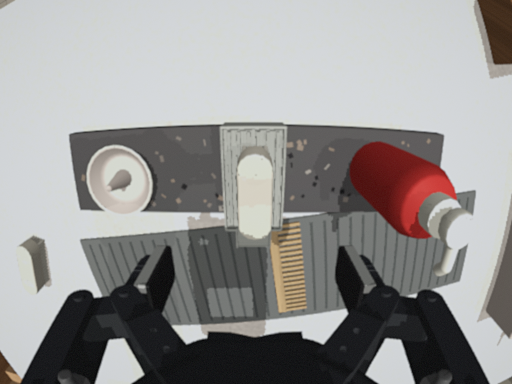

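The brush lies centred on the ridges, lengthwise and inside the rim. The tray, bottle, dish and comb are in place. I'll do one quick rest check, then hand in.

Run:
```python
from h import *
a=np.radians(-6.64); M=np.array([[np.cos(a),-np.sin(a)],[np.sin(a),np.cos(a)]])
for i in range(6): c=cams.get_calibration('wrist'); im,d=cams.get_image('wrist')
P=pts('wrist',d,c); Z=P[...,2]; q=(P[...,:2]-[.615,.0033])@M
m=(d>0)&(abs(q[...,0]+.004)<.036)&(abs(q[...,1]-.0023)<.01)&(Z>.13)
k=np.polyfit(q[m][:,0],Z[m],1); print('slope',k)
m=(d>0)&(Z>.138)&(Z<.18)&(abs(q[...,0])<.12)&(abs(q[...,1]-.005)<.06)
r=cv2.minAreaRect((q[m]*1000).astype(np.float32)); print(np.round(r[0],1),np.round(r[1],1))
if .05<k[0]<.2 and abs(r[0][0]+4)<3: print(robot.hand_in())
```

```text
slope [2.43302061 0.25689713]
[-3.7  2.3] [84.6 30.1]
```

Run:
```python
from h import *
a=np.radians(-6.64); M=np.array([[np.cos(a),-np.sin(a)],[np.sin(a),np.cos(a)]])
c=cams.get_calibration('wrist'); im,d=cams.get_image('wrist')
P=pts('wrist',d,c); Z=P[...,2]; q=(P[...,:2]-[.615,.0033])@M
for lo in np.arange(-.04,.036,.01):
    m=(d>0)&(abs(q[...,0]-lo)<.005)&(abs(q[...,1]-.0023)<.01)&(Z>.13)&(Z<.18); print(lo.round(3),m.sum(),np.median(Z[m]).round(4))
```

```text
-0.04 193 0.151
-0.03 222 0.1522
-0.02 235 0.1538
-0.01 252 0.1553
0.0 261 0.1568
0.01 271 0.1581
0.02 298 0.1595
0.03 356 0.1605
```

The top slopes about 0.14 (8°), so the brush sits flush on the ridges and at rest. Handing in.

```bash
python3 -c "
from bench import robot
print(robot.hand_in())"
```

```text
the job is handed in; nothing more can be done
None
```

The job is handed in, with no verdict shown: the last wrist-camera check had the tray square on the ledge between bottle and dish, spout over the front edge, and the brush bristles down and lengthwise on the ridges inside the rim.

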